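Fit the battery pack in the upturned shop scale

TASK

The shop scale lies upside down on the foam. Press on the thumb ribs of its flush battery cover and slide it fully open, set the battery pack down on the floor of the bay without dropping it, then slide the cover fully shut again. Press only as hard as the cover needs, for it is thin and cracks under a heavy push, and leave the other things on the bench where they are.

Things in the scene. Friction and masses are not known exactly. Their poses are not given: they have to be found in the camera images.
- foam: Fixed foam sheet 240 (x) x 300 (y) x 25 mm on the bench; origin under its middle, z up. On it, square with it, lies the shop scale upside down: grey plastic housing 220 (x) x 280 (y) mm, its flat underside (the deck) facing up, four rubber feet 11 mm high at the deck's corners. It lies firm but sunk unevenly: the deck may be 3.5 mm above or below the points here, and slope along y by up to 0.03 rad.
- bay (a point): Nominal centre of the battery bay's mouth, in the deck, 99 mm above the bench (but see foam); axes as the foam's. From here the cover's recess, 106 mm wide, runs from y -42 to +85 mm, where the fixed deck (1.5 mm thick) begins and the cover slides in under it. Bay 96 (x) x 82 (y) mm, all free for the fingers; 32 mm down it narrows to a pocket 64 (x) x 82 (y) mm. Flat floor 52 mm below the deck.
- ribs_shut (a point): Nominal place of the middle of the cover's thumb ribs when shut: 21 mm to -y of bay, in the deck; axes as the foam's. Opened by q, the ribs' middle is q farther to +y. The cover's flat top face is parallel to the deck, 3 mm below it; like the deck it slopes and is up to 6 mm off its nominal height, so it must be found by touch.
- cover (a joint): Travel (m) of the thin flat grey cover, 104 (x) x 125 (y) x 2.5 mm: 0 shut, 0.085 fully open; starts up to 0.02 open. No handle, only shallow ribs on its last 35 mm at the -y end (40 mm stay in view when open). Stays where left; needs about 7 N along y, so drag it by friction with shut fingers pressed on the ribs: 14 to 20 N is right, 30 N cracks it. Gives 1 mm per 12 N, 3 mm at most.
- pack_center (a point): Centre, 20 mm above the underside, of the black battery pack (about 0.28 kg), upright on the bench, z up: block 58 (x) x 72 (y) x 24 mm with a grip web 14 (x) x 46 (y) x 16 mm on its top; take the web across x. It goes on the bay's floor, its y along the bay's y, either way round, 3 mm free each side in x, 5 in y; then this point is nominally 32 mm below bay.
- adapter: Bystander: black power brick 48 x 88 x 30 mm, no web. Origin under its centre.
- tape: Bystander: roll of brown tape, 84 mm across, 40 mm high. Origin under its centre.
- weight: Bystander: brass test weight with a knob, 38 mm across, 68 mm high. Origin under its centre.
- paper_roll: Bystander: white till roll standing up, 56 mm across, 57 mm high. Origin under its centre.
- driver: Bystander: screwdriver lying down. Origin under its middle.
- scanner: Bystander: grey hand scanner lying on its side, about 150 x 110 x 32 mm. Origin under its head.
Mind the look-alikes: they are no part of the job. Leave any pink or purple look-alike of the part that bears pack_center alone.

How it is judged (in metres and radians):
On the way, in this order (a step that is already met when the one before it is completed fails the run):
1. the cover is slid open, clear of the bay (value of joint cover above 0.079 m), for 0.1 s.
2. the pack stands on the bay's floor, let go (z of pack_center in the frame of bay between -0.041 and -0.024 m and horizontal distance between pack_center and bay below 0.012 m and angle between the z axis of pack_center and the z axis of bay, either way round below 0.09 rad and contact force between pack and the fingers below 0.3 N), for 0.2 s.
At the end, for the whole second after the job is handed in: The battery pack stands flat on the floor of the bay (within 12 mm of the bay's centre, 24 to 41 mm below its nominal mouth) at rest, and the cover is shut to within 3 mm (value of joint cover below 0.003 m and z of pack_center in the frame of bay between -0.041 and -0.024 m and horizontal distance between pack_center and bay below 0.012 m and angle between the z axis of pack_center and the z axis of bay, either way round below 0.09 rad and linear speed of pack below 0.02 m/s); the robot touches nothing.
It fails at once if the cover is pressed or pushed with more than 30 N (contact force between cover and the fingers above 30 N or contact force between cover and the arm above 30 N).
It fails at once if the pack is dropped from more than about 10 mm (contact force between pack and the fingers below 0.3 N and linear speed of pack above 0.45 m/s).
It fails at once if a bystander is moved by more than 30 mm (distance of any of adapter, tape, weight, paper_roll, driver, scanner from where it was at the start of the episode above 0.03 m).
It also fails if it takes over 72 s, if anything falls off the work surface, if the arm or the gripper's body presses on something with over 40 N, if the wrist force passes 120 N, or if a joint passes its speed limit or range.

ROBOT

A 7-joint arm with a two-finger parallel gripper is mounted at the origin on the work surface. World frame = base frame: x ahead of the robot, y to its left, z up, the work surface at z = 0. Lengths are in mm, angles in rad, forces in N, time in s.
With the tool pointing down it reaches from about 400 to 750 mm from the base axis. Payload 19.5 kg.
Tool frame: the origin (TCP) lies midway between the tips of the shut fingers; the grasp point (between the pads) lies 19 mm behind it (bot.hold_point_z is the distance from the TCP to the grasp point, in mm); y points along the fingers, z is the direction in which the jaws open and shut, and the axes are right-handed (so a half turn about y gives the same grasp; the last joint's range is limited). The gripper opens to 85 mm and grips with 20 to 120 N. Pads are 22 mm wide; open, the fingers measure 114 mm over their backs; the gripper's body (76 mm by 85 mm) begins 54 mm behind the grasp point. The pads swing forward as they close: fully open they stand 13 mm farther back than shut.
Start: joints at [-1.221, 0.707, -0.028, 1.485, 0.022, 0.951, -0.075], TCP at [219.551, 531.406, 231.268] pointing down, gripper open.
Joint ranges: [-2.71, 2.71], [-0.32, 2.16], [-1.57, 1.52], [0, 2.45], [-1.46, 4.6], [0, 2.02], [-2.83, 2.83]. Speed limits (rad/s): [1.89, 1.89, 2.57, 2.57, 3.01, 3.01, 3.01].

INTERFACE

Orientations are given as a unit quaternion [x, y, z, w].
In Python, from bench import bot, eyes, workorder gives the robot as it stands.
- The arm moves only by the shell command python3 -m handwheel 'ROWS' [FORCE]. ROWS is JSON, a list of rows, each an object of numbers: "dx", "dy", "dz": the shift along the tool's x, y, z in cm; "roll": the turn about the tool's y in rad; "hand": the opening, from 0 (shut) to 1 (fully open). In form: [{"dx": .., "dy": .., "dz": .., "roll": .., "hand": ..}, ...]. A call has 1 to 12 rows; each row shifts and turns the pose as measured when the row begins, along the tool's axes as they then stand; what a row does not reach is not made up. A row lasts 1/8 s, in which the tool goes at most 62.5 mm and 10.7 degrees, less where a joint would pass 70% of its speed; a pose out of reach is approached as far as the arm can. A call with a gripper value outside its range is refused whole. The fingers move at their own pace and stop on an object; FORCE is the grip in N (left out, the last holds). Time passes only in rows, so rows that do not move let the fingers close. It gives the time, the measured TCP pose, the force and the opening at its end, in the units of the state.
- bot.get_state(): the state, without advancing time (a new reading comes with each control period).
- eyes.read_camera(name): name is "scene" or "top" or "wrist"; returns a dict with "img" (400x640x3 uint8, red, green, blue), "fx", "fy", "cx", "cy" (pixels), "D" ([k1, k2, p1, p2, k3] as OpenCV has them; the pictures are not rectified), "position" and "rotation" of the camera in the world. Camera axes: x right, y down, z forward; pixel columns grow to the right and rows downward; lengths in mm; the calibration is good to about 2 mm. A picture is of the moment at which its call begins. There is no depth.
- workorder.close_job(): hands the job in, once; it reports no verdict.
The state is a dict: "time": time; "joint_positions": joint angles; "joint_velocities": joint speeds; "effort": joint torques, N m; "ee_pos": TCP position; "orientation": TCP orientation; "wrist_force": force on the tool from outside, world axes, zero at the start; "wrist_torque": the same for the moment, N m; "opening": opening from 0.0 (shut) to 1.0 (fully open).
Only numpy, scipy, OpenCV 4.12 (cv2) and the standard library are available. Lean on these libraries where they do the work, as an engineer would, in place of code of your own. Each camera call takes 0.05 s, during which the arm holds its last target. There are 200 camera calls.

## Working session

There is one attempt and no reset: what is moved stays moved. The work goes in short steps, Python scripts to look and compute and a shell command to move; the robot and the scene stay as the last step left them, time stands still between calls to the robot, and variables do not carry over. Pictures are saved under pics/ and viewed, about 8 in all and at most 12, crops included, and the job is handed in when it is done.

```bash
mkdir -p pics; ls; cat > h.py <<'E'
import numpy as np, cv2, json
from bench import bot, eyes
from scipy.spatial.transform import Rotation as R
def cam(n,save=None):
    c=eyes.read_camera(n)
    if save: cv2.imwrite(save,c["img"][:,:,::-1])
    return c
def mats(c):
    K=np.array([[c["fx"],0,c["cx"]],[0,c["fy"],c["cy"]],[0,0,1.]])
    r=np.array(c["rotation"],float)
    Rm=r if r.shape==(3,3) else R.from_quat(r).as_matrix()
    return K,np.array(c["D"],float),Rm,np.array(c["position"],float)
def ray(c,px,z):
    K,D,Rm,p=mats(c)
    u=cv2.undistortPoints(np.array(px,float).reshape(-1,1,2),K,D).reshape(-1,2)
    d=np.c_[u,np.ones(len(u))]@Rm.T
    return p+d*((z-p[2])/d[:,2])[:,None]
def proj(c,P):
    K,D,Rm,p=mats(c)
    return cv2.projectPoints(np.array(P,float).reshape(-1,3),cv2.Rodrigues(Rm.T)[0],-Rm.T@p,K,D)[0].reshape(-1,2)
def st():
    s=bot.get_state(); print("t",s["time"],"p",np.round(s["ee_pos"],1),"f",np.round(s["wrist_force"],1),"open",round(float(s["opening"]),3))
    print(np.round(R.from_quat(s["orientation"]).as_matrix(),3)); return s
E
python3 - <<'E'
from h import *
s=st(); print(np.round(s["joint_positions"],3))
for n in("top","scene"):
    c=cam(n,f"pics/{n}0.png"); print(n,c["position"],np.round(mats(c)[2],2).tolist(),c["fx"],c["D"])
E
```

```text
pics
t 0.0 p [219.5 531.2 230.8] f [-0.4 -0.1  0.8] open 1.001
[[ 0.924 -0.     0.382]
 [-0.382 -0.001  0.924]
 [ 0.    -1.    -0.001]]
[-1.221  0.707 -0.028  1.485  0.022  0.951 -0.075]
top [ 450.82218942   56.97037485 1484.05289985] [[-0.03, -1.0, 0.08], [-1.0, 0.03, 0.01], [-0.01, -0.08, -1.0]] 469.39336376514166 [-0.14292514  0.          0.          0.          0.        ]
scene [1308.11829277  291.86104059  744.52785924] [[-0.28, 0.6, -0.75], [0.96, 0.19, -0.2], [0.02, -0.77, -0.63]] 456.3369757015332 [-0.10836947  0.          0.          0.          0.        ]
```

View pics/top0.png

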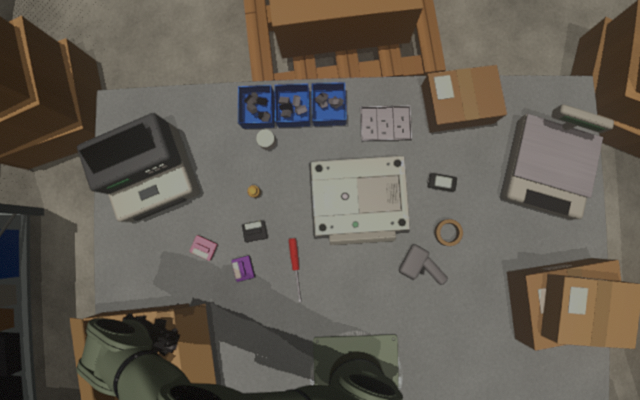

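View pics/scene0.png

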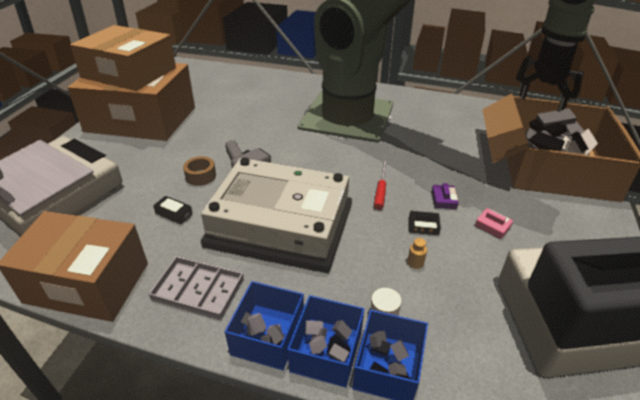

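The top view shows the scale at about (360,197), ribs near (394,193), so foam +y is image-left. The pack is at about (255,231), and the adapter at (442,182). I'll enlarge these next.

```bash
python3 - <<'E'
import cv2,numpy as np
i=cv2.imread("pics/top0.png")
a=cv2.resize(i[148:250,300:420],None,fx=5,fy=5,interpolation=cv2.INTER_CUBIC)
b=cv2.resize(i[210:252,235:275],None,fx=5,fy=5,interpolation=cv2.INTER_CUBIC)
o=np.zeros((510,800,3),np.uint8);o[:510,:600]=a;o[:210,600:800]=b
o=cv2.convertScaleAbs(o,alpha=1.3)
cv2.imwrite("pics/crop1.png",o)
E
```

```text
(no output)
```

View pics/crop1.png

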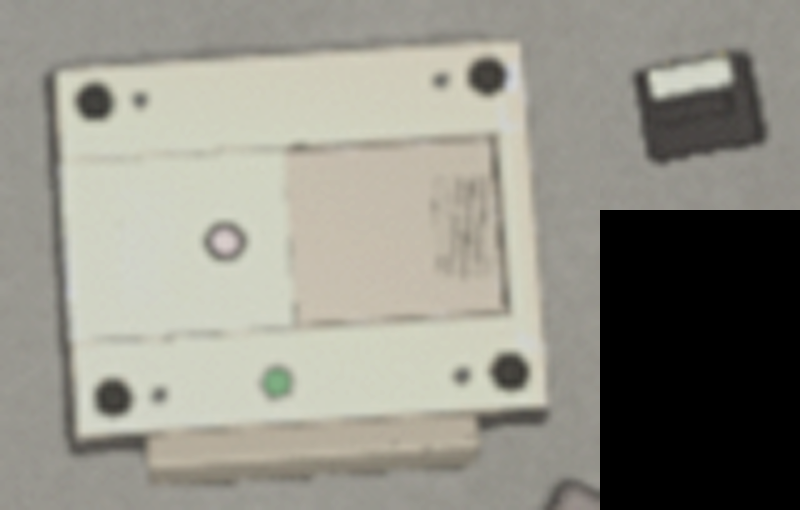

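```bash
python3 - <<'E'
from h import *
c=cam("top")
f=lambda L,ox,oy:[((x+.5)/5-.5+ox,(y+.5)/5-.5+oy) for x,y in L]
D=ray(c,f([(55,70),(520,42),(547,407),(75,440)],300,148),99)
Rc=ray(c,f([(288,150),(492,135),(507,312),(297,325)],300,148),99)
P=ray(c,f([(37,72),(150,53),(165,137),(52,160)],235,210),24)
for n,q in(("deck",D),("rec",Rc),("pack",P)):
    q=q[:,:2]; print(n,q.round(1).tolist(),"c",q.mean(0).round(1),"edges",[np.linalg.norm(q[i]-q[i-1]).round(1) for i in range(4)])
    for a,b in((1,0),(2,3),(0,3),(1,2)):
        d=q[a]-q[b]; print(np.round(np.degrees(np.arctan2(d[1],d[0])),1),end=" ")
    print()
T=ray(c,[(442,182),(449,232),(254,190),(265,139),(294,255),(242,268),(203,248)],20); print(T.round(0))
# pack seen in scene
E
```

```text
deck [[668.1, 120.7], [676.8, -157.5], [458.8, -164.4], [447.9, 114.7]] c [562.9 -21.6] edges [np.float64(220.3), np.float64(278.4), np.float64(218.1), np.float64(279.3)]
-88.2 -87.8 1.6 1.8 
rec [[615.8, -16.5], [621.3, -138.3], [515.7, -142.9], [511.8, -18.3]] c [566.1 -79. ] edges [np.float64(104.1), np.float64(121.9), np.float64(105.7), np.float64(124.7)]
-87.4 -88.2 1.0 2.5 
pack [[489.9, 344.3], [499.9, 272.8], [447.3, 264.4], [434.8, 335.9]] c [468.  304.3] edges [np.float64(55.8), np.float64(72.2), np.float64(53.3), np.float64(72.5)]
-82.1 -80.0 8.7 9.0 
[[ 604. -288.   20.]
 [ 446. -303.   20.]
 [ 596.  305.   20.]
 [ 758.  268.   20.]
 [ 389.  184.   20.]
 [ 353.  348.   20.]
 [ 418.  471.   20.]]
```

```bash
python3 -m handwheel '[{"roll":0.164,"hand":0},{"roll":0.164},{"roll":0.164},{"roll":0.164},{"roll":0.164},{"roll":0.164},{"roll":0.164},{"dx":0}]' 30; python3 -c "
from h import *
st()"
```

```text
t 0.15 p [219.5 531.3 230.9] f [-0.4 -0.1 -0.1] open 1.003
[[ 0.924 -0.     0.382]
 [-0.382 -0.001  0.924]
 [ 0.    -1.    -0.001]]validation failed for argument at $[0]...
```

```bash
python3 -m handwheel '[{"dx":0,"dy":0,"dz":0,"roll":0.164,"hand":0},{"dx":0,"dy":0,"dz":0,"roll":0.164,"hand":0},{"dx":0,"dy":0,"dz":0,"roll":0.164,"hand":0},{"dx":0,"dy":0,"dz":0,"roll":0.164,"hand":0},{"dx":0,"dy":0,"dz":0,"roll":0.164,"hand":0},{"dx":0,"dy":0,"dz":0,"roll":0.164,"hand":0},{"dx":0,"dy":0,"dz":0,"roll":0.164,"hand":0},{"dx":0,"dy":0,"dz":0,"roll":0,"hand":0}]' 30; python3 -c "
from h import *
st()"
```

```text
time: 1.15
ee_pos: [219.1, 530.6, 229.4]
orientation: [0.5, -0.501, 0.502, -0.498]
wrist_force: [-0.3, -0.3, 0.9]
opening: -0.004
t 1.15 p [219.1 530.6 229.4] f [-0.3 -0.3  0.9] open -0.004
[[-0.004 -0.002  1.   ]
 [-1.    -0.004 -0.004]
 [ 0.004 -1.    -0.002]]
```

```bash
python3 -m handwheel '[{"dx":5.4,"dy":0,"dz":2.9,"roll":0,"hand":0},{"dx":5.4,"dy":0,"dz":2.9,"roll":0,"hand":0},{"dx":5.4,"dy":0,"dz":2.9,"roll":0,"hand":0},{"dx":5.4,"dy":0,"dz":2.9,"roll":0,"hand":0},{"dx":5.4,"dy":0,"dz":2.9,"roll":0,"hand":0},{"dx":5.4,"dy":0,"dz":2.9,"roll":0,"hand":0},{"dx":5.4,"dy":0,"dz":2.9,"roll":0,"hand":0},{"dx":5.4,"dy":0,"dz":2.9,"roll":0,"hand":0},{"dx":5.4,"dy":0,"dz":2.9,"roll":0,"hand":0},{"dx":5.4,"dy":0,"dz":2.9,"roll":0,"hand":0},{"dx":0,"dy":0,"dz":0,"roll":0,"hand":0}]' 30; python3 -c "
from h import *
st()"
```

```text
time: 2.52
ee_pos: [525.6, -16.6, 230.4]
orientation: [0.514, -0.485, 0.488, -0.513]
wrist_force: [0.1, 1.9, -0.2]
opening: -0.001
t 2.525 p [525.6 -16.6 230.4] f [ 0.1  1.9 -0.2] open -0.001
[[ 0.053  0.002  0.999]
 [-0.999 -0.004  0.053]
 [ 0.004 -1.     0.001]]
```

```bash
python3 -m handwheel '[{"dx":4.0,"dy":0,"dz":1,"roll":0.02,"hand":0},{"dx":0,"dy":0,"dz":0,"roll":0,"hand":0}]'; python3 -c "
from h import *
st(); c=cam('wrist','pics/w1.png'); print(c['position'],mats(c)[2].round(2).tolist())"
```

```text
time: 2.78
ee_pos: [537.9, -56.8, 230.4]
orientation: [0.511, -0.488, 0.491, -0.51]
wrist_force: [-0.0, 0.8, -0.5]
opening: -0.001
t 2.775 p [537.9 -56.8 230.4] f [-0.   0.8 -0.5] open -0.001
[[ 0.041  0.001  0.999]
 [-0.999 -0.003  0.041]
 [ 0.003 -1.     0.001]]
[533.5080961   22.43919319 373.77781169] [[1.0, 0.04, 0.01], [0.04, -0.95, -0.31], [0.0, 0.31, -0.95]]
```

View pics/w1.png

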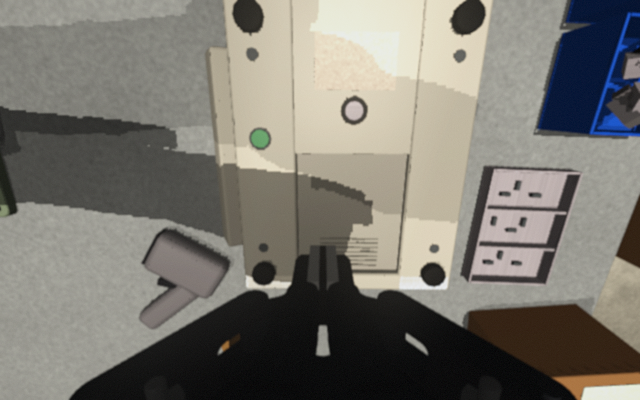

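The wrist view shows the recess: deck edge corners (297,154) and (408,154), right end corner (396,271), and ribs in rows 238–266, columns 320–378.

```bash
python3 - <<'E'
from h import *
c=cam("wrist")
print(ray(c,[(297,154),(408,154),(396,271),(228,0),(247,289),(446,289),(489,0)],99).round(1).tolist())
print(ray(c,[(320,238),(378,238),(320,266),(378,266)],96).round(1).tolist())
i=c["img"]; print(i[255:285,390].astype(int).sum(1).tolist())
E
```

```text
[[511.6, -18.0, 99.0], [615.1, -13.6, 99.0], [618.9, -137.8, 99.0], [454.3, 102.9, 99.0], [459.7, -166.8, 99.0], [676.0, -157.7, 99.0], [663.6, 112.0, 99.0]]
[[536.5, -104.2, 96.0], [596.6, -101.7, 96.0], [537.9, -137.0, 96.0], [599.9, -134.3, 96.0]]
[529, 524, 525, 526, 524, 522, 526, 525, 521, 524, 522, 520, 518, 517, 518, 509, 448, 332, 242, 255, 357, 475, 557, 596, 613, 615, 611, 611, 605, 607]
```

```bash
python3 -m handwheel '[{"dx":3.2,"dy":2,"dz":1.4,"roll":0,"hand":0},{"dx":3.2,"dy":3,"dz":1.4,"roll":0,"hand":0},{"dx":0,"dy":4,"dz":0,"roll":0,"hand":0},{"dx":0,"dy":2,"dz":0,"roll":0,"hand":0},{"dx":0,"dy":0,"dz":0,"roll":0,"hand":0}]'; python3 -c "
from h import *
st()"
```

```text
time: 3.5
ee_pos: [570.2, -111.1, 118.0]
orientation: [-0.514, 0.484, -0.484, 0.517]
wrist_force: [-1.3, -0.2, 0.8]
opening: 0.002
t 3.5 p [ 570.2 -111.1  118. ] f [-1.3 -0.2  0.8] open 0.002
[[ 0.063  0.003  0.998]
 [-0.998  0.002  0.063]
 [-0.002 -1.     0.003]]
```

```bash
python3 -m handwheel '[{"dx":0.85,"dy":0.7,"dz":-0.2,"roll":0.03,"hand":0},{"dx":0,"dy":0.5,"dz":0,"roll":0,"hand":0},{"dx":0,"dy":0,"dz":0,"roll":0,"hand":0}]';  python3 -m handwheel '[{"dx":0,"dy":0.1,"dz":0,"roll":0,"hand":0},{"dx":0,"dy":0.1,"dz":0,"roll":0,"hand":0}]'
```

```text
time: 3.88
ee_pos: [569.5, -119.3, 107.4]
orientation: [-0.506, 0.491, -0.492, 0.51]
wrist_force: [-0.1, -0.5, -0.2]
opening: -0.002
time: 4.12
ee_pos: [569.9, -119.2, 105.9]
orientation: [-0.506, 0.49, -0.493, 0.51]
wrist_force: [-0.8, 0.0, -0.4]
opening: -0.001
```

```bash
python3 -m handwheel '[{"dx":0,"dy":0.1,"dz":0,"roll":0,"hand":0},{"dx":0,"dy":0.1,"dz":0,"roll":0,"hand":0},{"dx":0,"dy":0.1,"dz":0,"roll":0,"hand":0}]' | grep -E "pos|force";  python3 -m handwheel '[{"dx":0,"dy":0.1,"dz":0,"roll":0,"hand":0},{"dx":0,"dy":0.1,"dz":0,"roll":0,"hand":0}]'| grep -E "pos|force"
```

```text
ee_pos: [570.0, -119.1, 102.9]
wrist_force: [0.4, 0.8, 0.6]
ee_pos: [570.0, -119.1, 100.7]
wrist_force: [-0.0, -1.0, 0.9]
```

```bash
python3 -m handwheel '[{"dx":0,"dy":0.1,"dz":0,"roll":0,"hand":0},{"dx":0,"dy":0.05,"dz":0,"roll":0,"hand":0}]' | grep -E "pos|force"
```

```text
ee_pos: [569.9, -119.1, 99.1]
wrist_force: [0.7, 0.5, -0.2]
```

```bash
python3 -m handwheel '[{"dx":0,"dy":0.1,"dz":0,"roll":0,"hand":0}]' | grep -E "pos|force"
```

```text
ee_pos: [570.0, -119.1, 98.0]
wrist_force: [-0.1, -0.1, 0.7]
```

```bash
python3 -m handwheel '[{"dx":0,"dy":0.1,"dz":0,"roll":0,"hand":0},{"dx":0,"dy":0.05,"dz":0,"roll":0,"hand":0}]' | grep -E "pos|force"
```

```text
ee_pos: [570.0, -119.0, 96.4]
wrist_force: [-0.6, -0.7, 2.7]
```

```bash
python3 -m handwheel '[{"dx":0,"dy":0.1,"dz":0,"roll":0,"hand":0}]' | grep -E "pos|force"
```

```text
ee_pos: [570.0, -119.1, 95.7]
wrist_force: [-2.3, 0.7, 9.6]
```

```bash
python3 -m handwheel '[{"dx":0,"dy":0.07,"dz":0,"roll":0,"hand":0}]' | grep -E "pos|force"
```

```text
ee_pos: [570.1, -119.0, 95.4]
wrist_force: [-3.7, 1.2, 13.0]
```

```bash
python3 -m handwheel '[{"dx":0,"dy":0,"dz":0,"roll":0,"hand":0}]' | grep -E "pos|force"
```

```text
ee_pos: [570.1, -119.1, 95.8]
wrist_force: [-2.4, 1.0, 8.4]
```

```bash
python3 -m handwheel '[{"dx":0,"dy":0.07,"dz":0,"roll":0,"hand":0},{"dx":0,"dy":0.06,"dz":0,"roll":0,"hand":0}]' | grep -E "pos|force"; python3 -m handwheel '[{"dx":-0.3,"dy":0.055,"dz":0,"roll":0,"hand":0},{"dx":-0.3,"dy":0.055,"dz":0,"roll":0,"hand":0}]' | grep -E "pos|force"
```

```text
ee_pos: [570.1, -119.1, 95.5]
wrist_force: [-2.8, 1.0, 12.4]
ee_pos: [570.0, -115.8, 95.6]
wrist_force: [-3.6, -6.7, 12.0]
```

```bash
python3 -m handwheel '[{"dx":-0.4,"dy":0.075,"dz":0,"roll":0,"hand":0},{"dx":-0.4,"dy":0.075,"dz":0,"roll":0,"hand":0},{"dx":-0.4,"dy":0.07,"dz":0,"roll":0,"hand":0}]' | grep -E "pos|force"; python3 -m handwheel '[{"dx":-0.4,"dy":0.07,"dz":0,"roll":0,"hand":0},{"dx":-0.4,"dy":0.07,"dz":0,"roll":0,"hand":0},{"dx":-0.4,"dy":0.07,"dz":0,"roll":0,"hand":0}]' | grep -E "pos|force"
```

```text
ee_pos: [569.7, -108.3, 95.3]
wrist_force: [-2.8, -7.8, 13.3]
ee_pos: [569.5, -100.7, 95.2]
wrist_force: [-4.0, -6.7, 12.6]
```

```bash
python3 -m handwheel '[{"dx":-0.4,"dy":0.085,"dz":0,"roll":0,"hand":0},{"dx":-0.4,"dy":0.085,"dz":0,"roll":0,"hand":0},{"dx":-0.4,"dy":0.085,"dz":0,"roll":0,"hand":0},{"dx":-0.4,"dy":0.085,"dz":0,"roll":0,"hand":0}]' | grep -E "pos|force"; python3 -c "
from h import *
cam('wrist','pics/w2.png')"
```

```text
ee_pos: [569.2, -90.6, 94.7]
wrist_force: [-5.1, -7.1, 17.1]
```

View pics/w2.png

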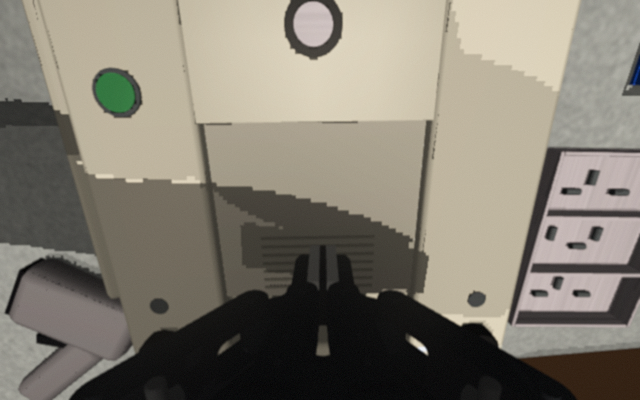

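```bash
for k in 1; do python3 -m handwheel '[{"dx":-0.5,"dy":0.085,"dz":0,"roll":0,"hand":0},{"dx":-0.5,"dy":0.085,"dz":0,"roll":0,"hand":0},{"dx":-0.5,"dy":0.085,"dz":0,"roll":0,"hand":0},{"dx":-0.5,"dy":0.085,"dz":0,"roll":0,"hand":0}]' | grep -E "pos|force"; done; python3 -m handwheel '[{"dx":-0.5,"dy":0.085,"dz":0,"roll":0,"hand":0},{"dx":-0.5,"dy":0.085,"dz":0,"roll":0,"hand":0},{"dx":-0.5,"dy":0.085,"dz":0,"roll":0,"hand":0},{"dx":-0.5,"dy":0.085,"dz":0,"roll":0,"hand":0}]' | grep -E "pos|force"
```

```text
ee_pos: [568.7, -76.3, 94.4]
wrist_force: [-5.5, -6.5, 18.4]
ee_pos: [568.2, -62.1, 94.2]
wrist_force: [-6.1, -7.0, 19.9]
```

```bash
python3 -m handwheel '[{"dx":-0.5,"dy":0.065,"dz":0,"roll":0,"hand":0},{"dx":-0.5,"dy":0.065,"dz":0,"roll":0,"hand":0},{"dx":-0.5,"dy":0.065,"dz":0,"roll":0,"hand":0},{"dx":-0.5,"dy":0.065,"dz":0,"roll":0,"hand":0}]' | grep -E "pos|force"; python3 -m handwheel '[{"dx":-0.5,"dy":0.07,"dz":0,"roll":0,"hand":0},{"dx":-0.4,"dy":0.07,"dz":0,"roll":0,"hand":0}]' | grep -E "pos|force"
```

```text
ee_pos: [567.7, -47.9, 94.3]
wrist_force: [-6.0, -7.8, 17.5]
ee_pos: [567.4, -41.7, 94.2]
wrist_force: [-6.0, -6.9, 18.9]
```

```bash
python3 -m handwheel '[{"dx":-0.3,"dy":0.06,"dz":0,"roll":0,"hand":0},{"dx":-0.3,"dy":0.06,"dz":0,"roll":0,"hand":0}]' | grep -E "pos|force"; python3 -m handwheel '[{"dx":-0.3,"dy":0.06,"dz":0,"roll":0,"hand":0},{"dx":-0.3,"dy":0.06,"dz":0,"roll":0,"hand":0}]' | grep -E "pos|force"
```

```text
ee_pos: [567.3, -38.4, 94.3]
wrist_force: [-5.7, -7.2, 16.3]
ee_pos: [567.4, -35.5, 94.4]
wrist_force: [-3.2, -8.2, 15.3]
```

```bash
python3 -m handwheel '[{"dx":-0.3,"dy":0.06,"dz":0,"roll":0,"hand":0},{"dx":-0.3,"dy":0.06,"dz":0,"roll":0,"hand":0}]' | grep -E "pos|force|time"; python3 -m handwheel '[{"dx":0,"dy":-0.5,"dz":0,"roll":0,"hand":0},{"dx":0,"dy":-3,"dz":0,"roll":0,"hand":0},{"dx":-3,"dy":-6,"dz":0,"roll":0,"hand":0},{"dx":-6,"dy":-4,"dz":0,"roll":0,"hand":0},{"dx":-6,"dy":0,"dz":0,"roll":0,"hand":0},{"dx":0,"dy":0,"dz":0,"roll":0,"hand":0}]' | grep -E "pos|force|time"; python3 -c "
from h import *
cam('top','pics/top1.png')
i=cv2.imread('pics/top1.png')[150:250,230:420]
cv2.imwrite('pics/crop2.png',cv2.resize(i,None,fx=4,fy=4,interpolation=cv2.INTER_CUBIC))"
```

```text
time: 10.05
ee_pos: [568.1, -32.7, 94.6]
wrist_force: [-3.8, -7.5, 14.1]
time: 10.8
ee_pos: [564.6, 120.3, 216.6]
wrist_force: [1.1, -1.0, -0.4]
```

View pics/crop2.png

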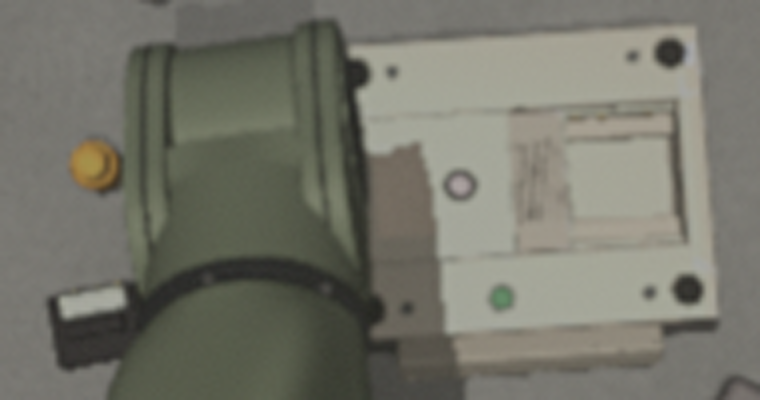

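The cover shows about 40 mm in view (crop cols 513–568), so it is fully open. Next I measure the pocket edges and look for the pack.

```bash
python3 - <<'E'
from h import *
c=cam("top"); g=c["img"].astype(int).sum(2)
for col in(378,385,392,396): print(col,"rows172-216",g[172:217,col].tolist())
for row in(188,195,205): print(row,"cols368-406",g[row,368:406].tolist())
s=st()
E
```

```text
378 rows172-216 [481, 484, 484, 443, 369, 395, 390, 403, 454, 468, 470, 458, 391, 420, 475, 484, 485, 480, 481, 481, 482, 481, 482, 482, 483, 480, 484, 481, 485, 483, 486, 479, 456, 453, 463, 471, 468, 446, 444, 434, 437, 465, 481, 484, 483]
385 rows172-216 [481, 483, 470, 416, 411, 419, 364, 401, 456, 469, 462, 416, 359, 416, 475, 483, 480, 477, 479, 480, 480, 479, 481, 483, 481, 480, 481, 482, 482, 485, 483, 479, 460, 457, 467, 469, 463, 452, 451, 426, 450, 480, 486, 481, 485]
392 rows172-216 [482, 479, 450, 382, 397, 379, 325, 396, 454, 466, 453, 396, 419, 475, 481, 481, 478, 479, 480, 480, 481, 481, 479, 480, 481, 481, 481, 480, 481, 484, 483, 477, 464, 462, 467, 461, 440, 436, 435, 438, 467, 482, 482, 481, 479]
396 rows172-216 [481, 476, 434, 370, 399, 388, 396, 449, 464, 467, 449, 381, 381, 435, 448, 447, 447, 448, 451, 465, 476, 477, 479, 479, 484, 484, 482, 483, 484, 483, 476, 457, 454, 464, 467, 460, 440, 445, 421, 437, 471, 483, 481, 480, 479]
188 cols368-406 [409, 408, 427, 455, 479, 484, 482, 484, 482, 482, 485, 478, 478, 481, 481, 481, 481, 480, 483, 481, 481, 481, 482, 481, 478, 479, 483, 479, 447, 360, 256, 255, 388, 465, 485, 480, 476, 465]
195 cols368-406 [431, 432, 436, 440, 460, 483, 482, 483, 480, 483, 482, 481, 482, 478, 482, 483, 481, 483, 480, 481, 479, 480, 480, 481, 480, 481, 480, 485, 479, 434, 318, 227, 296, 438, 485, 486, 476, 472]
205 cols368-406 [447, 443, 447, 442, 432, 431, 445, 447, 447, 454, 453, 452, 453, 454, 454, 453, 454, 457, 458, 459, 456, 460, 462, 461, 462, 462, 462, 459, 464, 468, 461, 394, 291, 335, 452, 487, 481, 478]
t 10.9 p [565.2 115.5 217.1] f [-0.3 -0.9  0.4] open -0.003
[[-0.01   0.031  0.999]
 [-0.998 -0.061 -0.008]
 [ 0.061 -0.998  0.031]]
```

```bash
python3 -m handwheel '[{"dx":0,"dy":0,"dz":0,"roll":0,"hand":0},{"dx":0,"dy":0,"dz":0,"roll":0,"hand":0}]' >/dev/null; python3 - <<'E'
from h import *
st(); c=cam("top")
a=ray(c,[(378,183.3),(385,182.8),(392,182.4)],67);b=ray(c,[(378,203.8),(385,203.6),(392,203.3)],67)
print(a.round(1).tolist(),b.round(1).tolist(),((a+b)/2).round(1).tolist(), (a-b)[:,0])
# recess walls x at deck: rows ~175 and ~212
a=ray(c,[(378,175.3),(385,174.7),(392,174.2)],99);b=ray(c,[(378,212.5),(385,211.7),(392,211.3)],99)
print(((a+b)/2).round(1).tolist(),(a-b)[:,0])
# bay -y end at deck (recess end = -42) , cover end, 
print(ray(c,[(399.8,188),(400.5,195),(401.3,205)],99).round(1).tolist(), ray(c,[(371.3,188),(372.3,195)],96).round(1).tolist())
E
```

```text
t 11.15 p [565.3 113.2 217. ] f [-0.5  0.5  0.5] open -0.001
[[-0.013  0.03   0.999]
 [-0.998 -0.062 -0.011]
 [ 0.061 -0.998  0.031]]
[[600.4, -80.7, 67.0], [601.3, -102.1, 67.0], [601.9, -123.5, 67.0]] [[538.1, -78.4, 67.0], [538.0, -99.6, 67.0], [538.3, -120.9, 67.0]] [[569.2, -79.6, 67.0], [569.7, -100.9, 67.0], [570.1, -122.2, 67.0]] [62.32894924 63.26531206 63.59792819]
[[565.6, -76.5, 99.0], [567.1, -97.3, 99.0], [567.8, -118.2, 99.0]] [110.5550273 110.0155305 110.3661892]
[[581.1, -142.0, 99.0], [560.2, -143.2, 99.0], [530.4, -144.4, 99.0]] [[583.9, -57.4, 96.0], [562.9, -59.7, 96.0]]
```

```bash
python3 -m handwheel '[{"dx":-4.0,"dy":0.15,"dz":-2.6,"roll":0,"hand":1},{"dx":-4.0,"dy":0.1,"dz":-2.6,"roll":0,"hand":1},{"dx":-4.0,"dy":0.1,"dz":-2.6,"roll":0,"hand":1},{"dx":-4.0,"dy":0.1,"dz":-2.6,"roll":0,"hand":1},{"dx":0,"dy":0,"dz":0,"roll":-0.15,"hand":1},{"dx":0,"dy":0,"dz":0,"roll":0,"hand":1},{"dx":0,"dy":0,"dz":0,"roll":0,"hand":1}]' >/dev/null; python3 - <<'E'
from h import *
st(); c=cam("wrist","pics/w3.png")
E
```

```text
t 12.075 p [462.  275.1 198.5] f [ 0.6 -0.6  0.5] open 1.0
[[ 0.129  0.03   0.991]
 [-0.989 -0.063  0.131]
 [ 0.066 -0.998  0.022]]
```

View pics/w3.png

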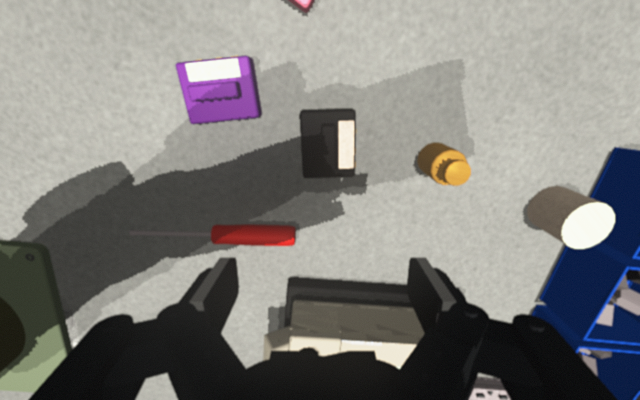

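Wrist view: black pack at about (328,143), white label on its right half; purple and pink look-alikes at upper left and top. I'll zoom in on the pack.

```bash
python3 - <<'E'
import cv2
i=cv2.imread("pics/w3.png")[100:190,290:370]
i=cv2.convertScaleAbs(cv2.resize(i,None,fx=6,fy=6,interpolation=cv2.INTER_CUBIC),alpha=2.2)
cv2.imwrite("pics/crop3.png",i)
E
```

```text
(no output)
```

View pics/crop3.png

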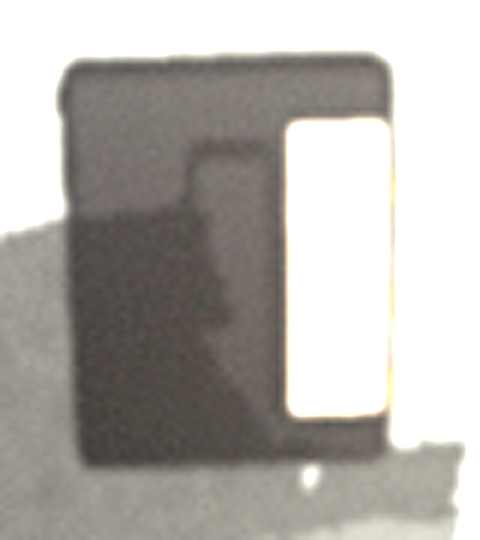

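```bash
python3 - <<'E'
from h import *
c=cam("wrist"); s=st()
f=lambda L:[((x+.5)/6-.5+290,(y+.5)/6-.5+100) for x,y in L]
q=ray(c,f([(65,63),(388,56),(388,458),(82,463)]),24)[:,:2]
print(c["position"],q.round(1).tolist(),q.mean(0).round(1),[np.linalg.norm(q[i]-q[i-1]).round(1) for i in range(4)])
w=ray(c,f([(193,148),(278,148),(280,430)]),40); print("web",w.round(1).tolist())
for a,b in((1,0),(2,3),(0,3),(1,2)):
    d=q[a]-q[b]; print(np.degrees(np.arctan2(d[1],d[0])).round(1),end=" ")
E
```

```text
t 12.175 p [462.  275.  198.5] f [-0.9  0.7 -0.3] open 0.996
[[ 0.13   0.03   0.991]
 [-0.989 -0.063  0.132]
 [ 0.066 -0.998  0.022]]
[446.56564563 361.99179317 336.60979664] [[434.1, 337.3], [488.3, 345.5], [500.4, 275.6], [444.5, 267.6]] [466.8 306.5] [np.float64(70.5), np.float64(54.8), np.float64(71.0), np.float64(56.5)]
web [[456.9, 328.0, 40.0], [470.7, 329.8, 40.0], [478.1, 282.6, 40.0]]
8.6 8.1 98.5 99.8
```

```bash
python3 -m handwheel '[{"dx":-2.1,"dy":3.5,"dz":0.3,"roll":0,"hand":1},{"dx":-2.1,"dy":3.5,"dz":0.3,"roll":-0.02,"hand":1},{"dx":0,"dy":3.5,"dz":0,"roll":0,"hand":1},{"dx":0,"dy":0,"dz":0,"roll":0,"hand":1}]' >/dev/null; python3 - <<'E'
from h import *
s=st(); Rm=R.from_quat(s["orientation"]).as_matrix(); print(Rm.T@(np.array([467.2,305.7,26])-s["ee_pos"]))
E
```

```text
t 12.675 p [467.6 310.4  89. ] f [ 0.3 -1.   0.7] open 0.999
[[ 0.141  0.032  0.989]
 [-0.988 -0.062  0.143]
 [ 0.066 -0.998  0.023]]
[ 0.46527783 63.1162646  -2.54664695]
```

```bash
python3 -m handwheel '[{"dx":0.05,"dy":2.5,"dz":-0.25,"roll":0,"hand":1},{"dx":0,"dy":2.2,"dz":0,"roll":0,"hand":1},{"dx":0,"dy":1.1,"dz":0,"roll":0,"hand":1},{"dx":0,"dy":0.3,"dz":0,"roll":0,"hand":1},{"dx":0,"dy":0,"dz":0,"roll":0,"hand":1}]' >/dev/null; python3 - <<'E'
from h import *
s=st(); Rm=R.from_quat(s["orientation"]).as_matrix(); print(Rm.T@(np.array([467.2,305.7,26])-s["ee_pos"]))
E
```

```text
t 13.3 p [470.5 306.4  33. ] f [-0.2 -0.6 -0.5] open 1.0
[[ 0.136  0.038  0.99 ]
 [-0.989 -0.058  0.138]
 [ 0.063 -0.998  0.03 ]]
[-0.20591523  6.88592011 -3.61614295]
```

```bash
python3 -m handwheel '[{"dx":0,"dy":0.5,"dz":-0.45,"roll":0,"hand":1},{"dx":0,"dy":0.3,"dz":0,"roll":0,"hand":1},{"dx":0,"dy":0,"dz":0,"roll":0,"hand":1}]' |grep -E "pos|force"; python3 -m handwheel '[{"dx":0,"dy":0,"dz":0,"roll":0,"hand":0},{"dx":0,"dy":0,"dz":0,"roll":0,"hand":0},{"dx":0,"dy":0,"dz":0,"roll":0,"hand":0},{"dx":0,"dy":0,"dz":0,"roll":0,"hand":0},{"dx":0,"dy":0,"dz":0,"roll":0,"hand":0},{"dx":0,"dy":0,"dz":0,"roll":0,"hand":0}]' 50; python3 -c "
from h import *
st()"
```

```text
ee_pos: [466.4, 305.6, 25.5]
wrist_force: [0.6, -0.6, 0.9]
time: 14.42
ee_pos: [466.4, 305.7, 26.1]
orientation: [0.539, -0.44, 0.488, -0.527]
wrist_force: [-0.5, -0.7, 2.2]
opening: 0.144
t 14.425 p [466.4 305.7  26.1] f [-0.5 -0.7  2.2] open 0.144
[[ 0.136  0.039  0.99 ]
 [-0.989 -0.057  0.138]
 [ 0.062 -0.998  0.031]]
```

```bash
python3 -m handwheel '[{"dx":0,"dy":-1,"dz":0,"roll":0,"hand":0},{"dx":0,"dy":-2.5,"dz":0,"roll":0,"hand":0},{"dx":0,"dy":-4,"dz":0,"roll":0,"hand":0},{"dx":0,"dy":-4.5,"dz":0,"roll":0,"hand":0},{"dx":0,"dy":-4.5,"dz":0,"roll":0,"hand":0},{"dx":0,"dy":-1.5,"dz":0,"roll":0,"hand":0},{"dx":0,"dy":0,"dz":0,"roll":0,"hand":0}]'; python3 - <<'E'
from h import *
s=st(); Rm=R.from_quat(s["orientation"]).as_matrix(); print(Rm.T@(np.array([568,-100.5,190])-s["ee_pos"]))
E
```

```text
time: 15.3
ee_pos: [458.6, 316.1, 213.9]
orientation: [0.539, -0.441, 0.488, -0.527]
wrist_force: [0.3, 0.4, -2.5]
opening: 0.149
t 15.3 p [458.6 316.1 213.9] f [ 0.3  0.4 -2.5] open 0.149
[[ 0.135  0.04   0.99 ]
 [-0.989 -0.057  0.137]
 [ 0.062 -0.998  0.031]]
[425.29141192  51.82007576  50.31675624]
```

```bash
python3 -m handwheel '[{"dx":1,"dy":0,"dz":0.2,"roll":0.05,"hand":0},{"dx":2.5,"dy":0.1,"dz":0.6,"roll":0.05,"hand":0},{"dx":4,"dy":0.25,"dz":0.9,"roll":0,"hand":0},{"dx":4.5,"dy":0.25,"dz":1.0,"roll":0,"hand":0},{"dx":4.5,"dy":0.25,"dz":1.0,"roll":0,"hand":0},{"dx":4.5,"dy":0.25,"dz":1.0,"roll":0,"hand":0},{"dx":4.5,"dy":0.25,"dz":1.0,"roll":0,"hand":0},{"dx":4.5,"dy":0.25,"dz":1.0,"roll":0,"hand":0},{"dx":4.5,"dy":0.25,"dz":1.0,"roll":0,"hand":0},{"dx":4,"dy":0.25,"dz":0.9,"roll":0,"hand":0},{"dx":2,"dy":0,"dz":0.5,"roll":0,"hand":0},{"dx":0,"dy":0,"dz":0,"roll":0,"hand":0}]'>/dev/null; python3 - <<'E'
from h import *
s=st(); Rm=R.from_quat(s["orientation"]).as_matrix(); print(Rm.T@(np.array([568,-100.5,150])-s["ee_pos"]))
E
```

```text
t 16.8 p [ 556.7 -121.9  214.4] f [ 0.1 -0.1 -2.4] open 0.149
[[-0.008  0.027  1.   ]
 [-0.998 -0.068 -0.006]
 [ 0.068 -0.997  0.027]]
[-25.76830598  63.06648356   9.37744338]
```

```bash
python3 -m handwheel '[{"dx":-1.3,"dy":2,"dz":0.5,"roll":-0.045,"hand":0},{"dx":-1.3,"dy":2.5,"dz":0.4,"roll":0,"hand":0},{"dx":0,"dy":1.2,"dz":0,"roll":0,"hand":0},{"dx":0,"dy":0,"dz":0,"roll":0,"hand":0},{"dx":0,"dy":0,"dz":0,"roll":0,"hand":0}]'>/dev/null; python3 - <<'E'
from h import *
s=st(); Rm=R.from_quat(s["orientation"]).as_matrix(); print(Rm.T@(np.array([568,-100.5,110])-s["ee_pos"]))
cam("wrist","pics/w4.png"); cam("scene","pics/s4.png")
a=cv2.imread("pics/w4.png")[60:360,150:510]; b=cv2.imread("pics/s4.png")[120:270,190:370]
o=np.zeros((300,720,3),np.uint8);o[:,:360]=a;o[:,360:]=cv2.resize(b,(360,300));cv2.imwrite("pics/c4.png",o)
E
```

```text
t 17.425 p [ 564.5 -102.4  154.4] f [-0.4  0.2 -2.3] open 0.146
[[ 0.03   0.025  0.999]
 [-0.997 -0.069  0.032]
 [ 0.07  -0.997  0.023]]
[-4.83127006 44.19286165  2.56096127]
```

View pics/c4.png

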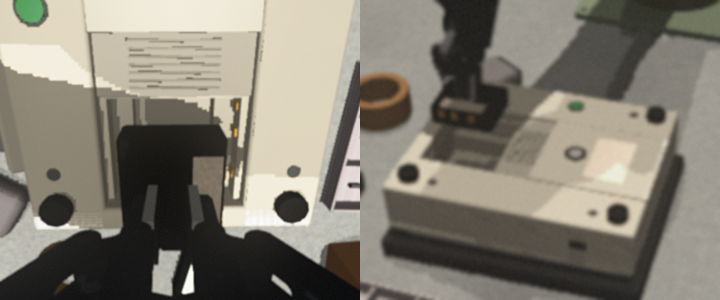

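```bash
python3 - <<'E'
from h import *
c=cam("wrist"); g=c["img"].astype(int).sum(2)
for r in(163,170,177): print(r,g[r,240:400].tolist())
for u in (258,265,285,293,358,362,387,393): print(u,ray(c,[(u,170)],99)[0].round(1)[:2],ray(c,[(u,170)],67)[0].round(1)[:2])
E
```

```text
163 [396, 377, 353, 331, 298, 254, 222, 225, 252, 330, 423, 450, 445, 441, 446, 405, 308, 236, 211, 229, 239, 247, 266, 271, 268, 273, 313, 383, 410, 400, 405, 409, 409, 403, 404, 402, 399, 407, 403, 402, 403, 364, 285, 227, 228, 269, 291, 290, 293, 325, 378, 398, 395, 403, 373, 312, 282, 283, 283, 289, 294, 286, 286, 285, 287, 290, 275, 295, 288, 286, 294, 288, 285, 284, 290, 291, 287, 292, 284, 289, 290, 289, 285, 289, 290, 293, 286, 296, 294, 291, 287, 282, 287, 296, 321, 331, 330, 327, 331, 335, 327, 327, 330, 324, 330, 329, 336, 439, 579, 624, 622, 624, 622, 620, 623, 623, 626, 630, 617, 542, 354, 230, 225, 339, 505, 597, 613, 607, 608, 608, 610, 607, 605, 608, 607, 607, 607, 611, 608, 547, 392, 278, 259, 227, 217, 239, 319, 367, 301, 261, 367, 549, 636, 651, 647, 650, 653, 593, 400, 249]
170 [396, 380, 365, 349, 316, 278, 242, 222, 224, 279, 360, 404, 425, 429, 437, 422, 364, 273, 216, 224, 219, 233, 255, 266, 263, 266, 310, 382, 400, 403, 395, 405, 400, 402, 395, 397, 396, 395, 392, 399, 396, 377, 317, 242, 218, 241, 276, 283, 287, 321, 369, 400, 395, 392, 370, 312, 283, 285, 
[... 870 characters left out ...]
279, 278, 275, 284, 280, 277, 280, 279, 280, 279, 276, 287, 278, 281, 277, 279, 282, 282, 278, 282, 281, 282, 280, 281, 281, 283, 284, 286, 278, 285, 281, 285, 284, 283, 284, 287, 285, 288, 290, 286, 288, 286, 285, 289, 286, 285, 284, 291, 258, 231, 210, 220, 264, 293, 314, 317, 369, 474, 547, 576, 592, 597, 597, 594, 594, 599, 596, 597, 597, 598, 596, 540, 364, 245, 236, 235, 230, 251, 418, 598, 648, 642, 640, 641, 608, 487, 315, 235, 236]
258 [520.3 -68.4] [514.1 -77.5]
265 [525.  -68.3] [519.6 -77.3]
285 [538.5 -67.9] [535.3 -76.9]
293 [543.9 -67.8] [541.6 -76.7]
358 [588.  -66.7] [593.  -75.4]
362 [590.7 -66.6] [596.2 -75.4]
387 [607.8 -66.2] [616.2 -74.9]
393 [612.  -66.1] [621.  -74.7]
```

```bash
python3 - <<'E'
from h import *
c=cam("wrist"); s=st(); g=c["img"].astype(int).sum(2)
for r in(200,210): print(r,g[r,255:285].tolist(),g[r,360:392].tolist())
print(g[175:200,300].tolist(),g[175:200,345].tolist())
for r in (200,210,):
  for u in (268,374.5): print(u,r,ray(c,[(u,r)],152.4)[0].round(1)[:2])
print(ray(c,[(282,170),(363.2,170),(282.6,177),(362,177)],67.3).round(1).tolist())
E
```

```text
t 17.625 p [ 564.6 -102.   154.2] f [-0.3  0.  -2.1] open 0.147
[[ 0.031  0.025  0.999]
 [-0.997 -0.069  0.033]
 [ 0.069 -0.997  0.023]]
200 [409, 413, 413, 381, 299, 224, 203, 200, 212, 231, 222, 172, 118, 94, 94, 97, 91, 90, 96, 84, 91, 88, 93, 84, 85, 86, 90, 85, 92, 86] [105, 106, 109, 112, 112, 110, 111, 119, 114, 118, 117, 121, 125, 123, 127, 121, 141, 189, 242, 265, 264, 256, 231, 226, 225, 224, 251, 402, 578, 635, 640, 634]
210 [387, 404, 411, 405, 365, 275, 214, 197, 202, 210, 220, 186, 120, 91, 87, 91, 94, 96, 97, 95, 91, 81, 85, 77, 84, 83, 81, 79, 82, 88] [104, 108, 111, 106, 111, 114, 105, 114, 113, 113, 106, 113, 122, 111, 112, 120, 173, 235, 266, 267, 255, 232, 228, 227, 226, 223, 241, 267, 284, 287, 283, 294]
[274, 280, 287, 277, 270, 279, 279, 277, 268, 220, 151, 112, 94, 95, 93, 92, 89, 93, 85, 89, 85, 84, 85, 85, 86] [290, 282, 289, 283, 279, 283, 287, 283, 262, 196, 130, 106, 102, 104, 110, 103, 105, 105, 107, 94, 98, 100, 104, 100, 96]
268 200 [534.9 -68.8]
374.5 200 [589.4 -67.5]
268 210 [534.7 -74.3]
374.5 210 [589.9 -73.1]
[[533.0, -76.7, 67.3], [597.1, -75.1, 67.3], [533.4, -82.5, 67.3], [596.7, -80.9, 67.3]]
```

```bash
python3 - <<'E'
from h import *
c=cam("wrist"); s=bot.get_state(); g=c["img"].astype(int).sum(2)
print(ray(c,[(300,184.7),(345,184.3)],152.4).round(1).tolist())
print("col345",g[120:176,345].tolist()); print("col300",g[120:176,300].tolist())
print(ray(c,[(300,155),(345,155)],96).round(1).tolist())
Rm=R.from_quat(s["orientation"]).as_matrix(); print(Rm.T@(np.array([567.1,-100.5,104])-s["ee_pos"]))
E
```

```text
[[551.2, -60.0, 152.4], [573.7, -59.3, 152.4]]
col345 [572, 566, 530, 449, 449, 505, 544, 564, 565, 566, 563, 538, 511, 468, 430, 490, 551, 528, 425, 375, 438, 505, 544, 559, 564, 562, 544, 511, 464, 432, 491, 545, 556, 558, 553, 543, 556, 608, 632, 627, 622, 597, 506, 369, 300, 276, 289, 285, 293, 288, 285, 280, 286, 286, 285, 285]
col300 [561, 564, 561, 551, 529, 488, 396, 374, 480, 557, 525, 441, 437, 490, 529, 553, 557, 558, 541, 503, 475, 452, 424, 482, 545, 519, 427, 398, 451, 511, 535, 546, 554, 552, 549, 549, 522, 434, 326, 290, 291, 289, 284, 289, 287, 290, 289, 284, 287, 285, 281, 276, 283, 278, 279, 281]
[[548.4, -57.8, 96.0], [578.8, -57.0, 96.0]]
[-4.76977678 49.95686957  1.34919944]
```

```bash
python3 -m handwheel '[{"dx":-0.4,"dy":1.5,"dz":0.15,"roll":0,"hand":0},{"dx":0,"dy":1.5,"dz":0,"roll":0,"hand":0},{"dx":0,"dy":1.3,"dz":0,"roll":0,"hand":0},{"dx":0,"dy":0.5,"dz":0,"roll":0,"hand":0},{"dx":0,"dy":0,"dz":0,"roll":0,"hand":0}]'>/dev/null; python3 - <<'E'
from h import *
s=st(); Rm=R.from_quat(s["orientation"]).as_matrix(); print(Rm.T@(np.array([567.1,-101.3,96])-s["ee_pos"]))
E
```

```text
t 18.3 p [ 567.  -101.1  101.8] f [-0.3 -0.7 -2.4] open 0.149
[[ 0.031  0.024  0.999]
 [-0.997 -0.068  0.033]
 [ 0.069 -0.997  0.021]]
[-0.14841702  5.76788108 -0.03897917]
```

```bash
python3 -m handwheel '[{"dx":-0.03,"dy":0.4,"dz":-0.01,"roll":0,"hand":0},{"dx":-0.03,"dy":0.4,"dz":-0.01,"roll":0,"hand":0},{"dx":-0.03,"dy":0.4,"dz":-0.01,"roll":0,"hand":0},{"dx":-0.02,"dy":0.3,"dz":-0.01,"roll":0,"hand":0}]'|grep -E "pos|force"
```

```text
ee_pos: [567.4, -101.0, 86.6]
wrist_force: [0.3, 0.2, -2.7]
```

Past the ledge with no contact, so I keep going to the floor, expected at TCP z≈73.

```bash
python3 -m handwheel '[{"dx":-0.02,"dy":0.3,"dz":-0.03,"roll":0,"hand":0},{"dx":-0.02,"dy":0.3,"dz":-0.01,"roll":0,"hand":0},{"dx":-0.02,"dy":0.3,"dz":-0.01,"roll":0,"hand":0}]'|grep -E "pos|force"; python3 -m handwheel '[{"dx":0,"dy":0.15,"dz":0,"roll":0,"hand":0},{"dx":0,"dy":0.1,"dz":0,"roll":0,"hand":0},{"dx":0,"dy":0.1,"dz":0,"roll":0,"hand":0}]'|grep -E "pos|force"
```

```text
ee_pos: [567.1, -101.1, 77.0]
wrist_force: [0.1, -0.2, -2.5]
ee_pos: [567.3, -101.2, 73.3]
wrist_force: [0.1, 4.5, 9.1]
```

```bash
python3 -m handwheel '[{"dx":0,"dy":0.05,"dz":0,"roll":0,"hand":0},{"dx":0,"dy":0,"dz":0,"roll":0,"hand":0.2},{"dx":0,"dy":0,"dz":0,"roll":0,"hand":0.3},{"dx":0,"dy":0,"dz":0,"roll":0,"hand":0.4},{"dx":0,"dy":0,"dz":0,"roll":0,"hand":0.4},{"dx":0,"dy":0,"dz":0,"roll":0,"hand":0.4}]'; python3 -m handwheel '[{"dx":-0.05,"dy":-1,"dz":0,"roll":0,"hand":0.4},{"dx":0.2,"dy":-3,"dz":0,"roll":0,"hand":0.4},{"dx":0.3,"dy":-5,"dz":0,"roll":0,"hand":0.4},{"dx":0,"dy":-4,"dz":0,"roll":0,"hand":0.3},{"dx":-4,"dy":0,"dz":0,"roll":0,"hand":0},{"dx":-4,"dy":0,"dz":0,"roll":0,"hand":0},{"dx":0,"dy":0,"dz":0,"roll":0,"hand":0}]';  python3 - <<'E'
from h import *
s=st()
cam("wrist","pics/w5.png"); cam("top","pics/t5.png")
a=cv2.imread("pics/w5.png"); b=cv2.imread("pics/t5.png")[160:230,340:420]
o=np.zeros((400,800,3),np.uint8);o[:,:400]=a[:,120:520];o[:350,400:]=cv2.resize(b,(400,350));cv2.imwrite("pics/c5.png",o)
E
```

```text
time: 20.3
ee_pos: [567.7, -101.4, 73.6]
orientation: [0.518, -0.468, 0.515, -0.497]
wrist_force: [-0.1, -0.1, 0.3]
opening: 0.404
time: 21.18
ee_pos: [561.6, -14.7, 206.5]
orientation: [0.517, -0.468, 0.516, -0.497]
wrist_force: [-0.6, -0.1, 0.1]
opening: -0.0
t 21.175 p [561.6 -14.7 206.5] f [-0.6 -0.1  0.1] open -0.0
[[ 0.03   0.03   0.999]
 [-0.997 -0.068  0.032]
 [ 0.069 -0.997  0.028]]
```

View pics/c5.png

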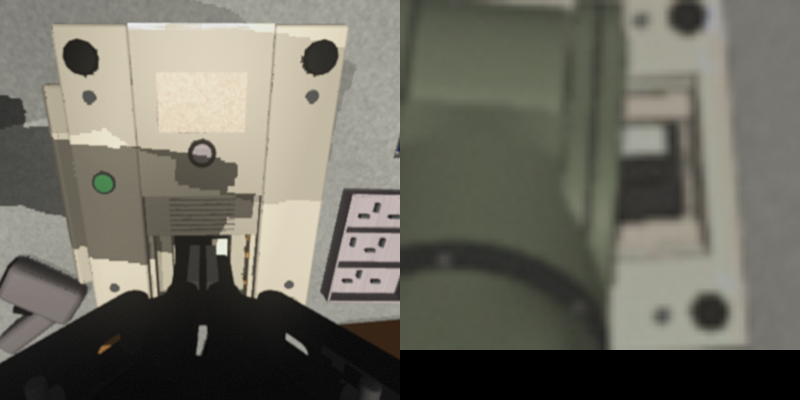

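```bash
python3 -m handwheel '[{"dx":1.55,"dy":3.5,"dz":0.05,"roll":0,"hand":0},{"dx":0,"dy":3.5,"dz":0,"roll":0,"hand":0},{"dx":0,"dy":2.3,"dz":0,"roll":0,"hand":0},{"dx":0,"dy":0,"dz":0,"roll":0,"hand":0}]'; python3 - <<'E'
from h import *
s=st(); Rm=R.from_quat(s["orientation"]).as_matrix(); print(Rm.T@(np.array([565.6,-37,99])-s["ee_pos"]))
E
```

```text
time: 21.78
ee_pos: [565.8, -45.2, 114.1]
orientation: [0.515, -0.468, 0.52, -0.495]
wrist_force: [0.3, 0.4, 0.4]
opening: -0.001
t 21.775 p [565.8 -45.2 114.1] f [0.3 0.4 0.4] open -0.001
[[ 0.021  0.032  0.999]
 [-0.997 -0.072  0.023]
 [ 0.072 -0.997  0.03 ]]
[-9.31643341 14.47097665 -0.47726318]
```

```bash
python3 -m handwheel '[{"dx":-0.95,"dy":0.7,"dz":0,"roll":0,"hand":0},{"dx":0,"dy":0.45,"dz":0,"roll":0,"hand":0},{"dx":0,"dy":0,"dz":0,"roll":0,"hand":0}]'|grep -E "pos|force"; python3 -m handwheel '[{"dx":0,"dy":0.1,"dz":0,"roll":0,"hand":0},{"dx":0,"dy":0.1,"dz":0,"roll":0,"hand":0}]'|grep -E "pos|force"
```

```text
ee_pos: [566.8, -36.4, 103.4]
wrist_force: [0.3, -0.3, 0.7]
ee_pos: [567.1, -36.6, 102.0]
wrist_force: [-0.8, 0.0, 0.2]
```

```bash
python3 -m handwheel '[{"dx":0,"dy":0.1,"dz":0,"roll":0,"hand":0},{"dx":0,"dy":0.1,"dz":0,"roll":0,"hand":0},{"dx":0,"dy":0.1,"dz":0,"roll":0,"hand":0}]'|grep -E "pos|force"; python3 -m handwheel '[{"dx":0,"dy":0.1,"dz":0,"roll":0,"hand":0},{"dx":0,"dy":0.05,"dz":0,"roll":0,"hand":0}]'|grep -E "pos|force"
```

```text
ee_pos: [567.3, -36.9, 98.9]
wrist_force: [-0.2, 0.1, 0.3]
ee_pos: [567.4, -37.0, 97.3]
wrist_force: [-0.4, -0.5, 0.5]
```

```bash
python3 -m handwheel '[{"dx":0,"dy":0.1,"dz":0,"roll":0,"hand":0}]'|grep -E "pos|force"
```

```text
ee_pos: [567.4, -37.1, 96.2]
wrist_force: [-0.6, -0.7, 1.2]
```

```bash
python3 -m handwheel '[{"dx":0,"dy":0.08,"dz":0,"roll":0,"hand":0}]'|grep -E "pos|force"
```

```text
ee_pos: [567.4, -37.1, 95.5]
wrist_force: [-2.3, 0.8, 6.6]
```

```bash
python3 -m handwheel '[{"dx":0,"dy":0.08,"dz":0,"roll":0,"hand":0},{"dx":0,"dy":0.07,"dz":0,"roll":0,"hand":0}]'|grep -E "pos|force"; python3 -m handwheel '[{"dx":0.3,"dy":0.09,"dz":0,"roll":0,"hand":0},{"dx":0.4,"dy":0.1,"dz":0,"roll":0,"hand":0}]'|grep -E "pos|force"
```

```text
ee_pos: [567.5, -37.2, 94.7]
wrist_force: [-3.7, 1.3, 14.0]
ee_pos: [567.8, -42.3, 94.4]
wrist_force: [-3.7, 7.2, 17.4]
```

```bash
python3 -m handwheel '[{"dx":0.4,"dy":0.09,"dz":0,"roll":0,"hand":0},{"dx":0.4,"dy":0.09,"dz":0,"roll":0,"hand":0},{"dx":0.4,"dy":0.09,"dz":0,"roll":0,"hand":0}]'|grep -E "pos|force"; python3 -m handwheel '[{"dx":0.4,"dy":0.09,"dz":0,"roll":0,"hand":0},{"dx":0.4,"dy":0.09,"dz":0,"roll":0,"hand":0},{"dx":0.4,"dy":0.09,"dz":0,"roll":0,"hand":0}]'|grep -E "pos|force"
```

```text
ee_pos: [568.1, -51.6, 94.4]
wrist_force: [-6.5, 6.5, 18.3]
ee_pos: [568.4, -61.0, 94.4]
wrist_force: [-4.4, 7.2, 18.2]
```

```bash
python3 -m handwheel '[{"dx":0.4,"dy":0.085,"dz":0,"roll":0,"hand":0},{"dx":0.4,"dy":0.085,"dz":0,"roll":0,"hand":0},{"dx":0.4,"dy":0.085,"dz":0,"roll":0,"hand":0},{"dx":0.4,"dy":0.085,"dz":0,"roll":0,"hand":0}]'|grep -E "pos|force"; python3 -m handwheel '[{"dx":0.4,"dy":0.085,"dz":0,"roll":0,"hand":0},{"dx":0.4,"dy":0.085,"dz":0,"roll":0,"hand":0},{"dx":0.4,"dy":0.085,"dz":0,"roll":0,"hand":0},{"dx":0.4,"dy":0.085,"dz":0,"roll":0,"hand":0}]'|grep -E "pos|force"; python3 -c "
from h import *
st()"
```

```text
ee_pos: [568.8, -73.5, 94.6]
wrist_force: [-5.7, 7.7, 18.0]
ee_pos: [569.2, -86.0, 94.7]
wrist_force: [-4.8, 6.5, 18.3]
t 25.525 p [569.2 -86.   94.7] f [-4.8  6.5 18.3] open 0.002
[[ 0.032  0.039  0.999]
 [-0.998 -0.048  0.033]
 [ 0.049 -0.998  0.037]]
```

```bash
python3 -m handwheel '[{"dx":0.4,"dy":0.08,"dz":0,"roll":0,"hand":0},{"dx":0.4,"dy":0.08,"dz":0,"roll":0,"hand":0},{"dx":0.4,"dy":0.08,"dz":0,"roll":0,"hand":0},{"dx":0.4,"dy":0.08,"dz":0,"roll":0,"hand":0}]'|grep -E "pos|force"; python3 -m handwheel '[{"dx":0.4,"dy":0.08,"dz":0,"roll":0,"hand":0},{"dx":0.4,"dy":0.08,"dz":0,"roll":0,"hand":0},{"dx":0.4,"dy":0.08,"dz":0,"roll":0,"hand":0},{"dx":0.4,"dy":0.08,"dz":0,"roll":0,"hand":0}]'|grep -E "pos|force"
```

```text
ee_pos: [569.7, -98.5, 94.8]
wrist_force: [-5.9, 6.6, 18.5]
ee_pos: [570.1, -111.1, 94.9]
wrist_force: [-6.1, 7.0, 17.8]
```

```bash
python3 -m handwheel '[{"dx":0.4,"dy":0.075,"dz":0,"roll":0,"hand":0},{"dx":0.4,"dy":0.075,"dz":0,"roll":0,"hand":0}]'|grep -E "pos|force"; python3 -m handwheel '[{"dx":0.4,"dy":0.07,"dz":0,"roll":0,"hand":0},{"dx":0.3,"dy":0.07,"dz":0,"roll":0,"hand":0}]'|grep -E "pos|force"
```

```text
ee_pos: [570.3, -117.3, 95.0]
wrist_force: [-6.0, 7.8, 18.0]
ee_pos: [570.5, -122.6, 95.1]
wrist_force: [-3.8, 9.2, 17.1]
```

```bash
python3 -m handwheel '[{"dx":0.3,"dy":0.07,"dz":0,"roll":0,"hand":0}]'|grep -E "pos|force"; python3 -m handwheel '[{"dx":0.3,"dy":0.07,"dz":0,"roll":0,"hand":0}]'|grep -E "pos|force"
```

```text
ee_pos: [571.0, -124.4, 95.2]
wrist_force: [-2.9, 7.0, 16.5]
ee_pos: [571.4, -126.2, 95.3]
wrist_force: [-3.2, 8.0, 15.7]
```

The same slip signature as at the open stop. I lift off, move clear and check.

```bash
python3 -m handwheel '[{"dx":0,"dy":-0.5,"dz":0,"roll":0,"hand":0},{"dx":0,"dy":-4,"dz":0,"roll":0,"hand":0},{"dx":-2,"dy":-5,"dz":0,"roll":0,"hand":0},{"dx":-5,"dy":-1,"dz":0,"roll":0,"hand":0},{"dx":0,"dy":0,"dz":0,"roll":0,"hand":0}]'|grep -E "pos|force|time"; python3 - <<'E'
from h import *
s=st(); c=cam("wrist","pics/w6.png"); a=c["img"][:,:,::-1]
cv2.imwrite("pics/c6.png",cv2.resize(a[130:330,200:460],None,fx=3,fy=3))
E
```

```text
time: 27.9
ee_pos: [564.0, -51.4, 201.4]
wrist_force: [0.1, -1.0, -0.5]
t 27.9 p [564.  -51.4 201.4] f [ 0.1 -1.  -0.5] open -0.001
[[ 0.04   0.041  0.998]
 [-0.999 -0.027  0.041]
 [ 0.028 -0.999  0.04 ]]
```

View pics/c6.png

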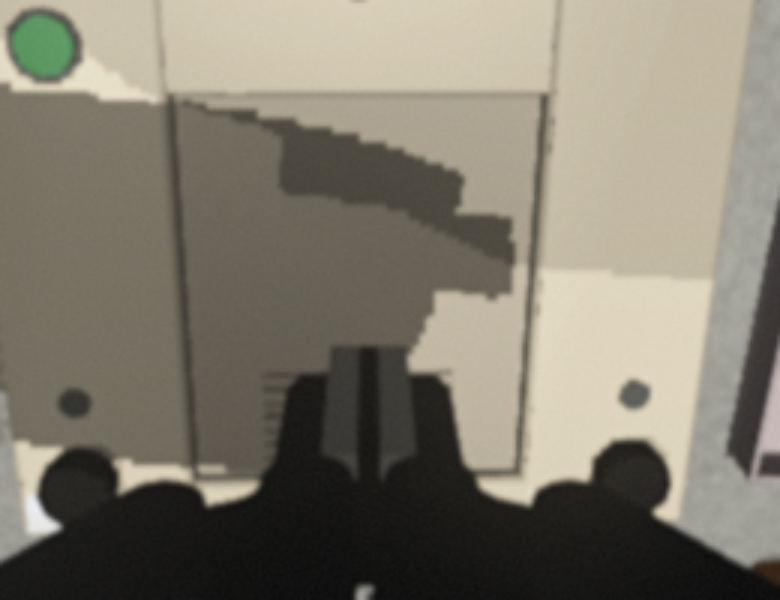

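```bash
python3 - <<'E'
from h import *
c=cam("wrist"); f=lambda u,v:((u+.5)/3-.5+200,(v+.5)/3-.5+130)
a=ray(c,[f(275,373),f(440,371)],96.3);b=ray(c,[f(210,475),f(510,470)],99.3);d=ray(c,[f(175,94),f(540,92)],99.3)
print(a.round(1).tolist(),b.round(1).tolist(),d.round(1).tolist())
g=c["img"].astype(int).sum(2)
for col in(268,365): print(g[270:298,col].tolist())
c=cam("top"); g=c["img"].astype(int).sum(2)
for row in(182,188,205): print(row,g[row,374:406].tolist())
i=cv2.imread("pics/top0.png").astype(int).sum(2); print("start",i[188,374:406].tolist())
E
```

```text
[[540.0, -110.6, 96.3], [592.2, -109.1, 96.3]] [[519.2, -146.7, 99.3], [617.2, -143.9, 99.3]] [[512.4, -22.0, 99.3], [614.1, -18.4, 99.3]]
[269, 271, 269, 270, 270, 267, 268, 272, 263, 266, 269, 262, 263, 326, 400, 383, 295, 320, 436, 525, 574, 609, 615, 592, 554, 482, 413, 345]
[527, 528, 530, 531, 527, 523, 527, 528, 516, 524, 521, 522, 506, 423, 322, 331, 435, 521, 578, 609, 616, 614, 615, 618, 572, 442, 251, 117]
182 [266, 262, 257, 256, 251, 251, 252, 244, 249, 245, 248, 242, 249, 245, 249, 248, 253, 258, 265, 271, 274, 286, 291, 295, 280, 220, 172, 229, 262, 273, 257, 226]
188 [250, 251, 253, 250, 251, 253, 251, 253, 250, 250, 251, 256, 252, 252, 251, 250, 249, 251, 253, 252, 258, 264, 269, 268, 272, 265, 237, 254, 270, 276, 264, 217]
205 [245, 237, 242, 245, 245, 242, 244, 245, 246, 250, 250, 255, 254, 250, 255, 246, 244, 244, 239, 238, 236, 233, 235, 228, 226, 222, 215, 223, 254, 230, 241, 310]
start [428, 427, 428, 427, 430, 429, 429, 426, 429, 426, 426, 417, 380, 387, 405, 397, 393, 373, 373, 359, 374, 393, 368, 389, 403, 333, 373, 448, 469, 462, 461, 450]
```

```bash
python3 -c "
from bench import workorder
print(workorder.close_job())"
```

```text
the job is handed in; nothing more can be done
None
```

I slid the cover fully open, set the battery pack on the bay floor, slid the cover shut again and handed the job in at about 28 s. No verdict is reported, so what follows rests on my own checks.

- **Opening:** I dragged the cover with 12–20 N of press, as read at the wrist. Some readings on the way (12–13.3 N) were below the recommended 14 N, but the cover still followed. About 40 mm of cover stayed in view, which matches fully open.
- **Pack:** I took it by the web and lowered it with no ledge contact. I felt the floor at about the expected height, with about 9 N on the wrist, and released it there. One picture showed it sitting in the pocket. I did not measure its position or tilt after release.
- **Shutting:** I used 14–18.5 N, dragging until the cover met its stop and the fingers slipped. The ribs then sat 89.6 mm from the deck edge, against about 89.7 mm expected when shut, so the cover is within about 1 mm of shut. At the start they were at 87.2 mm.
- **Clear of everything:** The arm ended clear above the scale with the wrist force near zero. I steered clear of the bystanders, but took no final picture to check them.

**Disagreements:**
- The top and wrist cameras differed by about 3 mm on the bay's x position; I trusted the wrist view, and the pack went in freely.
- The tool had tilted up to about 4° from the drag forces, and I allowed for that in the moves.

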